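Stop, load, guard and reset the polishing station

ROBOT

A 7-joint arm with a two-finger parallel gripper is mounted at the origin on the work surface. World frame = base frame: x ahead of the robot, y to its left, z up, the work surface at z = 0. Lengths are in m, angles in rad, forces in N, time in s.
With the tool pointing down it reaches from about 0.4 to 0.875 m from the base axis. Payload 6.5 kg.
Tool frame: the origin (TCP) lies at the very end of the fingers, on their centre line; the grasp point (between the pads) lies 19 mm behind it (manip.hold_point_z is the distance from the TCP to the grasp point, in m); z points along the fingers, y is the line along which they close (so a half turn about z gives the same grasp; the last joint's range is limited). The gripper opens to 85 mm and grips with 20 to 120 N. Pads are 22 mm wide; open, the fingers measure 114 mm over their backs; the gripper's body (76 mm by 85 mm) begins 54 mm behind the grasp point. The pads swing forward as they close: fully open they stand 13 mm farther back than shut.
Start: joints at [1.048, 0.536, -0.004, 1.538, 0.003, 1.067, -0.071], TCP at [0.287, -0.583, 0.211] pointing down, gripper open.
Joint ranges: [-2.7, 2.7], [-0.37, 2.16], [-1.27, 1.26], [0.24, 2.4], [-1.31, 4.45], [0.19, 1.91], [-2.76, 2.76]. Speed limits (rad/s): [2.39, 2.39, 3.14, 3.14, 3.14, 3.14, 3.14].

INTERFACE

Orientations are given as a rotation vector (axis times angle).
In Python, from rig import manip gives the robot as it stands.
- The arm moves only by the tool send_rows, never from a script. Its argument "moves" is a list of rows, each an object of numbers: "dx", "dy", "dz": the shift along the tool's x, y, z in mm; "turn": the turn about the tool's z in degrees. A call has 1 to 20 rows; each row shifts and turns the commanded pose from where the row before left it, along the tool's axes as they then stand; what a row does not reach is not made up. A row lasts 1/12 s, in which the tool goes at most 41.7 mm and 7.16 degrees, less where a joint would pass 70% of its speed; a pose out of reach is approached as far as the arm can. A call is refused whole if a number of a shift passes 41.7 or a number of a turn 7.16, either way. A call with a gripper value outside its range is refused whole. "jaw" is the gripper's target within -1 to 1 (shut at 1, half-way at 0, fully open at -1), set as the call begins (left out, the last holds). The fingers move at their own pace and stop on an object; "newtons" is the grip in N (left out, the last holds). Time passes only in rows, so rows that do not move let the fingers close. It gives the time, the measured TCP pose, the force, the opening and the grip force at its end, in the units of the state.
- manip.state(): the state, without advancing time (a new reading comes with each control period).
- manip.grab_frame(name): name is "scene" or "top"; returns (picture, depth): 480x640x3 uint8, red, green, blue; 480x640 float32, m along the optical axis (not along the pixel's ray), 0 where there is no reading.
- manip.camera_info(name): a dict with "intrinsics" (3x3 intrinsics, pixels), "rvec" (rotation vector, rad) and "tvec" (3), from world to camera coordinates, as OpenCV has them. Camera axes: x right, y down, z forward; pixel columns grow to the right and rows downward; lengths in m; the calibration is good to about 2 mm. A picture is of the moment at which its call begins. camera_info takes no time and is no camera call.
- manip.job_done(): hands the job in; it is judged then, once.
Trained networks look in the newest picture that a camera, given by its name, has taken for a name from the list of things; names that differ only in an ending like _2 or _b are one class to them, and where a whole thing is asked for, a point or a joint stands for the part that bears it (a point fixed in the world has none). Each returns a list of dicts, best first, with "confidence" (0 to 1); they miss things now and then, are a little off and sometimes report something else, mostly with a low value. They report only what shows in the picture. A call takes as long as a camera call. They do not tell look-alikes from the thing itself.
- manip.silhouettes(camera, name): "pixels" (480x640 bool, what is visible of it) and "uv" ([column, row] in pixels, amid what is visible of it).
The state is a dict: "t": time; "qpos": joint angles; "qd": joint speeds; "tau": joint torques, N m; "ee_pos": TCP position; "orientation": TCP orientation; "ft_force": force on the tool from outside, world axes, zero at the start; "wrist_torque": the same for the moment, N m; "width": finger opening in m; "gripper_force": force on a finger pad.
Only numpy, scipy, OpenCV 4.12 (cv2) and the standard library are available. Lean on these libraries where they do the work, as an engineer would, in place of code of your own. Each camera call takes 0.05 s, during which the arm holds its last target. There are 200 camera calls.

TASK

Press the black mushroom stop button down until it latches and let go of it; with the station stopped, set the middle-sized brass cap flange-down in the station's round pocket and let go. Then push the guard hood fully home over it, and only then turn the stop head clockwise until it is released, let go, and see that it has come back up. Leave the other two caps where they lie.

Things in the scene. Friction and masses are not known exactly. Their poses are not given: they have to be found in the camera images.
- stop_box: fixed aluminium box 90 x 90 mm, 55 mm high, bearing the mushroom stop; origin under its centre, z up. A similar fixed aluminium box with a flat black dial (44 mm wide, 12 mm high) on it is not the stop; the two may stand left or right
- stop_top (a point): centre of the top of the black mushroom head, which moves with the head. The head is round, 40 mm across, 17 mm thick (its upper 4 mm is domed, its straight sides lie 4 to 13 mm below the top), on a 20 mm steel neck; when up, its top is 35 mm and its underside 18 mm above the box's top. Gripped by its sides from above it can be turned
- stop_press (a joint): how far the head is pressed down, m: 0 up, 0.009 fully down, against a rigid stop; the spring takes 3 to 5 N. Pressed beyond 0.0075 it latches and, let go, stays at 0.006 to 0.007
- stop_turn (a joint): how far the head is turned clockwise seen from above, rad: 0 at rest, end stop at 1.05; a soft spring (under 0.05 N m) turns it back in about a second. A latched head turned beyond about 0.6 is released, and springs up as soon as nothing holds it down
- station: fixed grey polishing station 120 mm (its x) by 225 mm (its y), flat steel deck 50 mm above the table, its long axis roughly along the world's y; origin at table height under the centre of the pocket; the deck reaches from -65 to +160 mm in its own y. Its yaw is within 0.15 rad of 0
- nest (a point): centre of the floor of the round pocket in the deck: 46 mm across, 5 mm deep; axes as the station's
- hood (a joint): slide of the guard hood along the station's y, m: 0 fully home over the pocket, 0.1 fully open; starts open 0.08 to 0.1; about 1.5 N of friction, stays where left; to close it, push it towards the station's -y
- hood_end (a point): middle of the outer face of the hood's upright steel end plate, which is 80 mm wide and 46 mm high, from 2 to 48 mm above the deck; its face looks to the station's +y. The hood is a clear tunnel, 80 mm wide and 84 mm long, roof underside 45 mm above the deck, that reaches from this plate 84 mm towards the station's -y, and is open at that other end
- cap: the middle-sized loose brass cap: round flange 42 mm across and 4 mm thick at the bottom, boss 28 mm across above it, 24 mm high in all, 60 to 130 g; origin at the centre of the flange's underside, z up through the boss. It lies flange-down on the table
- cap_large: larger brass cap, flange 54 mm, boss 38 mm, 30 mm high; not to be moved; origin at the centre of its underside
- cap_small: smaller brass cap, flange 30 mm, boss 20 mm, 18 mm high; not to be moved; origin at the centre of its underside
Not all that is in view belongs to the job. What is shaped like the stop_box but green is not meant.

How it is judged:
By the outcome, as a careful person would: the job done as asked, in the order asked, and still so for the second after the job is handed in, with the robot touching nothing.
It also fails if it takes over 64 s, if anything falls off the work surface, if the arm or the gripper's body presses on something with over 40 N, if the wrist force passes 120 N, or if a joint passes its speed limit or range.

## Working session

There is one attempt and no reset: what is moved stays moved. The work goes in short steps, Python scripts to look and compute and a tool call to move; the robot and the scene stay as the last step left them, time stands still between calls to the robot, and variables do not carry over. Pictures are saved under pics/ and viewed, at most 10 in all, crops included, and the job is handed in when it is done.

Besides the shell and the picture viewer there is one more tool, called after ">>>" as a command line: name --argument value ..., lists and objects as JSON in quotes. send_rows: Moves the arm, as the interface text tells. Its arguments: {"type":"object","properties":{"moves":{"type":"array"},"jaw":{"type":"number"},"newtons":{"type":"number"}},"required":["moves"]}

```bash
mkdir -p pics; cat > h.py <<'E'
import numpy as np, cv2
from rig import manip
def cam(n):
    c=manip.camera_info(n); K=np.array(c["intrinsics"]).reshape(3,3); R,_=cv2.Rodrigues(np.array(c["rvec"],float)); return K,R,np.array(c["tvec"],float).ravel()
def cloud(n,d):
    K,R,t=cam(n); v,u=np.mgrid[0:480,0:640]
    p=np.stack([(u-K[0,2])/K[0,0]*d,(v-K[1,2])/K[1,1]*d,d],-1)
    return (p-t)@R
def st():
    s=manip.state(); print({k:np.round(s[k],4).tolist() for k in("t","qpos","ee_pos","orientation","ft_force","width","gripper_force")})
E
cat > a.py <<'E'
from h import *
st(); im={}
for n in("top","scene"):
    p,d=manip.grab_frame(n); cv2.imwrite(f"pics/{n}0.png",p[...,::-1]); np.savez(f"{n}0.npz",p=p,d=d)
    W=cloud(n,d); K,R,t=cam(n); print(n,"cam at",np.round(-R.T@t,3))
    for name in("stop_box","stop_top","station","hood","hood_end","cap","cap_large","cap_small"):
        for r in manip.silhouettes(n,name)[:4]:
            m=r["pixels"]&(d>0)
            if m.sum()<5: continue
            q=W[m]; print(n,name,round(r["confidence"],2),np.round(r["uv"]),m.sum(),"med",np.round(np.median(q,0),3),"lo",np.round(np.percentile(q,3,0),3),"hi",np.round(np.percentile(q,97,0),3))
E
python3 a.py
```

```text
{'t': 0.0, 'qpos': [1.0478, 0.5372, -0.0044, 1.5389, 0.0026, 1.0673, -0.0712], 'ee_pos': [0.2864, -0.5827, 0.21], 'orientation': [-3.0583, -0.711, 0.0008], 'ft_force': [-0.5324, 0.4101, 0.4637], 'width': 0.0854, 'gripper_force': 0.0}
top cam at [0.392 0.08  1.005]
top stop_box 0.72 [208. 206.] 1929 med [0.532 0.328 0.055] lo [0.49  0.287 0.022] hi [0.579 0.38  0.09 ]
top stop_box 0.66 [135. 279.] 2211 med [0.38  0.479 0.054] lo [0.334 0.437 0.014] hi [0.43  0.534 0.089]
top stop_box 0.55 [223. 286.] 2037 med [0.379 0.293 0.055] lo [0.336 0.256 0.017] hi [0.421 0.343 0.09 ]
top stop_box 0.47 [348. 183.] 1778 med [0.58  0.045 0.097] lo [0.543 0.007 0.064] hi [0.621 0.086 0.101]
top stop_top 0.71 [220. 283.] 328 med [0.38  0.3   0.088] lo [0.362 0.283 0.056] hi [0.396 0.321 0.092]
top stop_top 0.7 [361. 185.] 5964 med [0.582 0.014 0.051] lo [ 0.528 -0.093  0.044] hi [0.644 0.117 0.099]
top stop_top 0.66 [203. 206.] 309 med [0.535 0.334 0.088] lo [0.519 0.318 0.06 ] hi [0.552 0.353 0.092]
top stop_top 0.55 [126. 280.] 315 med [0.38  0.488 0.088] lo [0.364 0.472 0.079] hi [0.396 0.507 0.0
[... 1375 characters left out ...]
[0.367 0.279 0.078] hi [0.399 0.31  0.091]
scene station 0.83 [326. 284.] 4302 med [ 0.607 -0.002  0.05 ] lo [ 0.544 -0.099  0.012] hi [0.651 0.103 0.099]
scene hood 0.85 [342. 258.] 1176 med [0.597 0.041 0.096] lo [0.548 0.003 0.054] hi [0.629 0.087 0.1  ]
scene hood_end 0.66 [343. 264.] 1179 med [0.596 0.041 0.096] lo [0.547 0.003 0.053] hi [0.629 0.087 0.1  ]
scene cap 0.47 [272. 274.] 164 med [ 0.435 -0.03   0.012] lo [ 0.416 -0.041  0.001] hi [ 0.447 -0.012  0.026]
scene cap_large 0.54 [319. 242.] 280 med [0.435 0.142 0.015] lo [ 0.391  0.127 -0.002] hi [0.451 0.19  0.032]
scene cap_small 0.58 [233. 294.] 103 med [ 0.432 -0.162  0.007] lo [ 0.419 -0.171 -0.001] hi [ 0.44  -0.146  0.019]
```

View pics/top0.png

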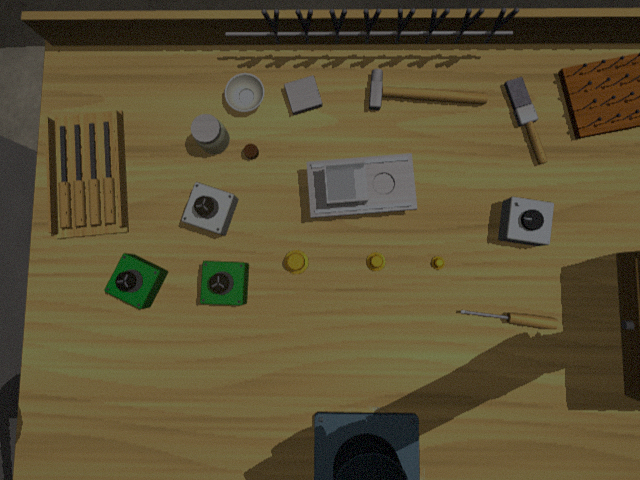

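View pics/scene0.png

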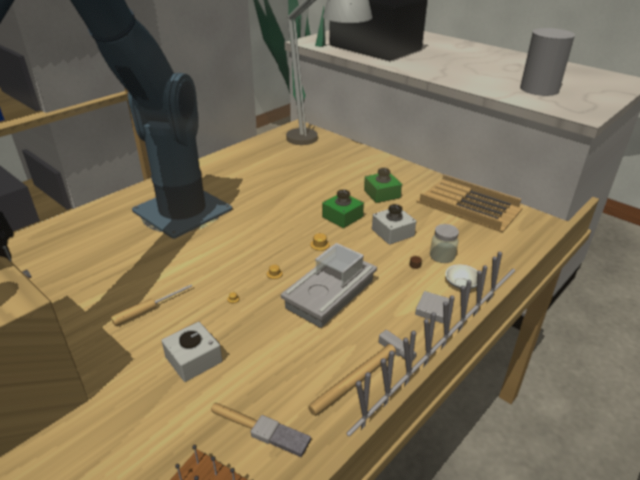

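The top view shows the aluminium mushroom stop at (205,206), with the green look-alikes at (128,282) and (222,284) and the dial at (530,220). The middle cap is at (375,262), the pocket at (384,183), and the open hood at (345,185). The scene view agrees.

```bash
cat > m.py <<'E'
from h import *
from scipy.spatial.transform import Rotation as Ro
def circ(q):
    (c,r)=cv2.minEnclosingCircle(q[:,:2].astype(np.float32)); return np.round(c,4),round(r,4)
for n in("top","scene"):
    z=np.load(n+"0.npz"); d=z["d"]; p=z["p"]; W=cloud(n,d); ok=d>0
    def sel(c,r,lo,hi): return W[ok&(np.hypot(W[...,0]-c[0],W[...,1]-c[1])<r)&(W[...,2]>lo)&(W[...,2]<hi)]
    for nm,c,r,lo,hi in(("stop",(.535,.334),.035,.083,.1),("cap",(.427,-.025),.03,.018,.03),("large",(.425,.145),.035,.024,.036),("small",(.425,-.157),.02,.014,.024)):
        q=sel(c,r,lo,hi); print(n,nm,len(q),"mean",q.mean(0).round(4),"zmax",q[:,2].max().round(4),circ(q))
    q=sel((.58,.015),.16,.045,.056); b=cv2.minAreaRect(q[:,:2].astype(np.float32)); print(n,"deck",b,len(q))
    q=sel((.58,.045),.07,.09,.105); b=cv2.minAreaRect(q[:,:2].astype(np.float32)); print(n,"hoodroof",b,q.mean(0).round(4),len(q))
    q=sel((.59,-.03),.04,.04,.0475); print(n,"pocket",len(q),q.mean(0).round(4),circ(q))
    K,R,t=cam(n)
    for x in (.58,-.03,.05),: print(n,"proj",cv2.projectPoints(np.array([x]),R,t,K,None)[0].ravel())
E
python3 m.py; python3 -c "
import cv2
p=cv2.imread('pics/top0.png');a=cv2.resize(p[140:230,295:425],(780,540),interpolation=cv2.INTER_CUBIC);cv2.imwrite('pics/c1.png',a)"
```

```text
top stop 290 mean [0.5362 0.336  0.0879] zmax 0.0924 (array([0.5364, 0.3366]), 0.0203)
top cap 127 mean [ 0.427  -0.0223  0.0228] zmax 0.0276 (array([ 0.4271, -0.0225]), 0.0138)
top large 236 mean [0.4249 0.1509 0.029 ] zmax 0.0353 (array([0.4251, 0.1512]), 0.0188)
top small 63 mean [ 0.4249 -0.1568  0.0166] zmax 0.0202 (array([ 0.4253, -0.1569]), 0.0101)
top deck ((0.5869916677474976, 0.011584989726543427), (0.12077832967042923, 0.22533248364925385), 4.858992099761963) 3914
top hoodroof ((0.5840076208114624, 0.046353377401828766), (0.08253633975982666, 0.08400850743055344), 4.822753429412842) [0.5836 0.0462 0.0975] 1667
top pocket 415 [ 0.5914 -0.0348  0.0449] (array([ 0.59  , -0.0296]), 0.0396)
top proj [380.87522214 187.6077735 ]
scene stop 94 mean [0.5413 0.3316 0.0878] zmax 0.0921 (array([0.5398, 0.3349]), 0.021)
scene cap 65 mean [ 0.4307 -0.0254  0.0233] zmax 0.027 (array([ 0.4292, -0.0236]), 0.015)
scene large 99 mean [0.4295 0.1477 0.0289] zmax 0.0332 (array([0.4285, 0.1492]), 0.0204)
scene small 35 mean [ 0.4287 -0.1591  0.0167] zmax 0.0212 (array([ 0.4276, -0.1593]), 0.0102)
scene deck ((0.5885969400405884, 0.011115022003650665), (0.12415710836648941, 0.23014111816883087), 5.019713401794434) 2244
scene hoodroof ((0.5857885479927063, 0.04533948004245758), (0.08489563316106796, 0.09137506037950516), 3.164264440536499) [0.5877 0.0439 0.0974] 809
scene pocket 223 [ 0.5897 -0.0318  0.0451] (array([ 0.5898, -0.031 ]), 0.0392)
scene proj [315.91896653 285.99761678]
```

View pics/c1.png

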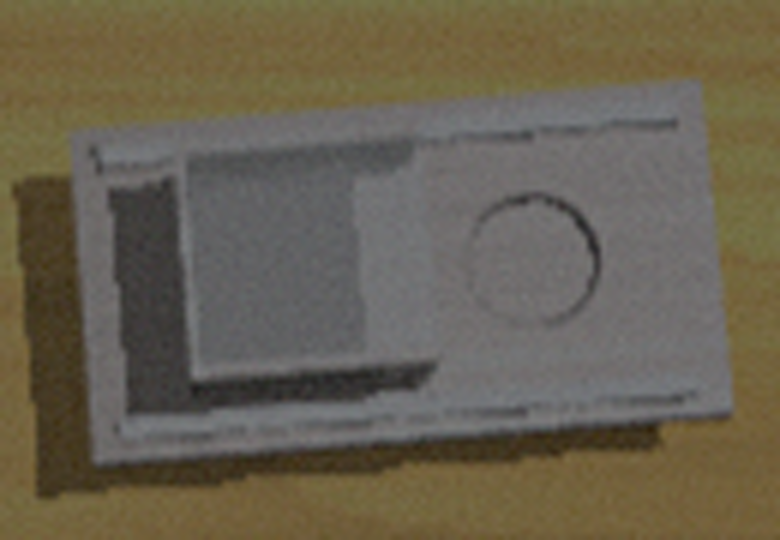

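The station yaw is about +4.86° and the pocket is near (0.5905,-0.0357). The stop head is at (0.536,0.336) with its top at 0.09, and the cap is at (0.4275,-0.0225). These match the given sizes. First I align the tool with the station axes, then travel to the stop.

>>> send_rows --moves '[{"turn": -6.87,"dz": 4},{"turn": -6.87,"dz": 4},{"turn": -6.87,"dz": 4},{"turn": -6.87,"dz": 4},{"turn": -6.87,"dz": 4},{"turn": -6.87,"dz": 4},{"turn": -6.87,"dz": 4},{"turn": -6.87,"dz": 4},{"turn": -6.87,"dz": 4},{"turn": -6.87,"dz": 4},{"dx": 20,"dy": 7}]' --jaw 1

```text
invalid input
```

>>> send_rows --moves '[{"dx": 38,"dy": 14},{"dx": 38,"dy": 14},{"dx": 38,"dy": 14},{"dx": 38,"dy": 14},{"dx": 38,"dy": 14},{"dx": 38,"dy": 14},{"dx": 38,"dy": 14},{"dx": 38,"dy": 14},{"dx": 38,"dy": 14},{"dx": 38,"dy": 14},{"dx": 38,"dy": 14},{"dx": 38,"dy": 14},{"dx": 38,"dy": 14},{"dx": 38,"dy": 14},{"dx": 38,"dy": 14},{"dx": 38,"dy": 14},{"dx": 38,"dy": 14},{"dx": 38,"dy": 14},{"dx": 38,"dy": 14},{"dx": 38,"dy": 14}]'

```text
invalid input
```

```bash
cat >> h.py <<'E'
def to(x,y,z,th=4.86):
    from scipy.spatial.transform import Rotation as Ro
    s=manip.state(); R=Ro.from_rotvec(s["orientation"]).as_matrix(); d=np.array([x,y,z])-s["ee_pos"]
    st(); print("tool x yaw",np.degrees(np.arctan2(R[1,0],R[0,0])).round(2),"tilt",R[:,2].round(3),"go mm",(R.T@d*1000).round(1))
E
python3 -c "
from h import *
to(.5365,.336,.10)"
```

```text
{'t': 0.9, 'qpos': [1.0478, 0.5364, -0.0044, 1.5379, 0.0026, 1.0673, -0.0712], 'ee_pos': [0.2867, -0.5833, 0.2109], 'orientation': [3.06, 0.7114, -0.0], 'ft_force': [-0.1448, -0.2038, -0.751], 'width': 0.0857, 'gripper_force': 0.0}
tool x yaw 26.18 tilt [-0. -0. -1.] go mm [ 629.7 -714.9  110.9]
```

>>> send_rows --moves '[{"dx": 0,"dy": 0,"dz": 4,"turn": -6.87},{"dx": 0,"dy": 0,"dz": 4,"turn": -6.87},{"dx": 0,"dy": 0,"dz": 4,"turn": -6.87},{"dx": 0,"dy": 0,"dz": 4,"turn": -6.87},{"dx": 0,"dy": 0,"dz": 4,"turn": -6.87},{"dx": 0,"dy": 0,"dz": 4,"turn": -6.87},{"dx": 0,"dy": 0,"dz": 4,"turn": -6.87},{"dx": 0,"dy": 0,"dz": 4,"turn": -6.87},{"dx": 0,"dy": 0,"dz": 4,"turn": -6.87},{"dx": 0,"dy": 0,"dz": 4,"turn": -6.87}]' --jaw 1 --newtons 30

```text
t: 1.73
ee_pos: [0.2866, -0.5834, 0.1707]
orientation: [2.118, 2.32, -0.0]
ft_force: [-0.6, -0.0, 0.2]
width: 0.0001
gripper_force: 0.0
```

>>> send_rows --moves '[{"dx": 38,"dy": 14,"dz": 0,"turn": 0},{"dx": 38,"dy": 14,"dz": 0,"turn": 0},{"dx": 38,"dy": 14,"dz": 0,"turn": 0},{"dx": 38,"dy": 14,"dz": 0,"turn": 0},{"dx": 38,"dy": 14,"dz": 0,"turn": 0},{"dx": 38,"dy": 14,"dz": 0,"turn": 0},{"dx": 38,"dy": 14,"dz": 0,"turn": 0},{"dx": 38,"dy": 14,"dz": 0,"turn": 0},{"dx": 38,"dy": 14,"dz": 0,"turn": 0},{"dx": 38,"dy": 14,"dz": 0,"turn": 0},{"dx": 38,"dy": 14,"dz": 0,"turn": 0},{"dx": 38,"dy": 14,"dz": 0,"turn": 0},{"dx": 38,"dy": 14,"dz": 0,"turn": 0},{"dx": 38,"dy": 14,"dz": 0,"turn": 0},{"dx": 38,"dy": 14,"dz": 0,"turn": 0},{"dx": 38,"dy": 14,"dz": 0,"turn": 0},{"dx": 38,"dy": 14,"dz": 0,"turn": 0},{"dx": 38,"dy": 14,"dz": 0,"turn": 0},{"dx": 38,"dy": 14,"dz": 0,"turn": 0},{"dx": 38,"dy": 14,"dz": 0,"turn": 0}]'

```text
t: 3.4
ee_pos: [0.5015, 0.1995, 0.171]
orientation: [2.125, 2.313, 0.0]
ft_force: [1.1, 0.2, -0.0]
width: 0.0001
gripper_force: 0.0
```

```bash
python3 -c "
from h import *
to(.5365,.336,.10)"
```

```text
{'t': 3.4, 'qpos': [-0.0166, 0.4619, -0.5729, 1.843, 0.3078, 0.9254, -0.6445], 'ee_pos': [0.5015, 0.1995, 0.171], 'orientation': [2.1251, 2.3131, 0.0002], 'ft_force': [1.1197, 0.2435, -0.0242], 'width': 0.0001, 'gripper_force': 0.0}
tool x yaw 94.85 tilt [ 0. -0. -1.] go mm [133.1  46.4  71. ]
```

>>> send_rows --moves '[{"dx": 36,"dy": 12,"dz": 12,"turn": 0},{"dx": 36,"dy": 12,"dz": 12,"turn": 0},{"dx": 36,"dy": 12,"dz": 12,"turn": 0},{"dx": 25.5,"dy": 10,"dz": 12,"turn": 0},{"dx": 0,"dy": 0,"dz": 12,"turn": 0},{"dx": 0,"dy": 0,"dz": 11,"turn": 0},{"dx": 0,"dy": 0,"dz": 6,"turn": 0},{"dx": 0,"dy": 0,"dz": 0,"turn": 0}]'

```text
t: 4.07
ee_pos: [0.5351, 0.332, 0.0922]
orientation: [2.127, 2.312, -0.006]
ft_force: [-0.0, -1.2, -0.6]
width: 0.0003
gripper_force: 0.0
```

```bash
python3 -c "
from h import *
to(.5365,.336,.082)"
```

```text
{'t': 4.0667, 'qpos': [-0.2754, 0.7032, -0.51, 1.6529, 0.4162, 0.8993, -0.8649], 'ee_pos': [0.5351, 0.332, 0.0922], 'orientation': [2.1267, 2.3118, -0.0058], 'ft_force': [-0.031, -1.1568, -0.592], 'width': 0.0003, 'gripper_force': 0.0}
tool x yaw 94.78 tilt [-0.002 -0.003 -1.   ] go mm [ 3.9  1.8 10.2]
```

>>> send_rows --moves '[{"dx": 3,"dy": 1,"dz": 0,"turn": 0},{"dx": 0,"dy": 0,"dz": 3,"turn": 0},{"dx": 0,"dy": 0,"dz": 3,"turn": 0},{"dx": 0,"dy": 0,"dz": 3,"turn": 0},{"dx": 0,"dy": 0,"dz": 2,"turn": 0},{"dx": 0,"dy": 0,"dz": 0,"turn": 0}]'

```text
t: 4.57
ee_pos: [0.5361, 0.3373, 0.0824]
orientation: [-2.125, -2.314, 0.001]
ft_force: [0.3, -0.6, -0.7]
width: 0.0001
gripper_force: 0.0
```

>>> send_rows --moves '[{"dx": 0,"dy": 0,"dz": 1,"turn": 0},{"dx": 0,"dy": 0,"dz": 1,"turn": 0},{"dx": 0,"dy": 0,"dz": 0,"turn": 0}]'

```text
t: 4.82
ee_pos: [0.5362, 0.3377, 0.0807]
orientation: [-2.125, -2.314, 0.0]
ft_force: [0.5, -0.5, -0.1]
width: 0.0004
gripper_force: 0.0
```

```bash
cat > b.py <<'E'
from h import *
st()
p,d=manip.grab_frame("scene"); cv2.imwrite("pics/s1.png",cv2.resize(p[150:260,310:460],(750,550),interpolation=cv2.INTER_CUBIC)[...,::-1])
st()
E
python3 b.py
```

```text
{'t': 4.8167, 'qpos': [-0.2867, 0.7223, -0.5037, 1.6498, 0.4264, 0.8812, -0.8751], 'ee_pos': [0.5362, 0.3377, 0.0807], 'orientation': [-2.1249, -2.3139, 0.0003], 'ft_force': [0.512, -0.5148, -0.0838], 'width': 0.0004, 'gripper_force': 0.0}
{'t': 4.8667, 'qpos': [-0.2866, 0.7222, -0.5038, 1.6498, 0.4264, 0.8813, -0.8751], 'ee_pos': [0.5363, 0.3376, 0.0808], 'orientation': [-2.1249, -2.3139, 0.0003], 'ft_force': [0.6144, 0.5004, 0.6061], 'width': 0.0003, 'gripper_force': 0.0}
```

View pics/s1.png

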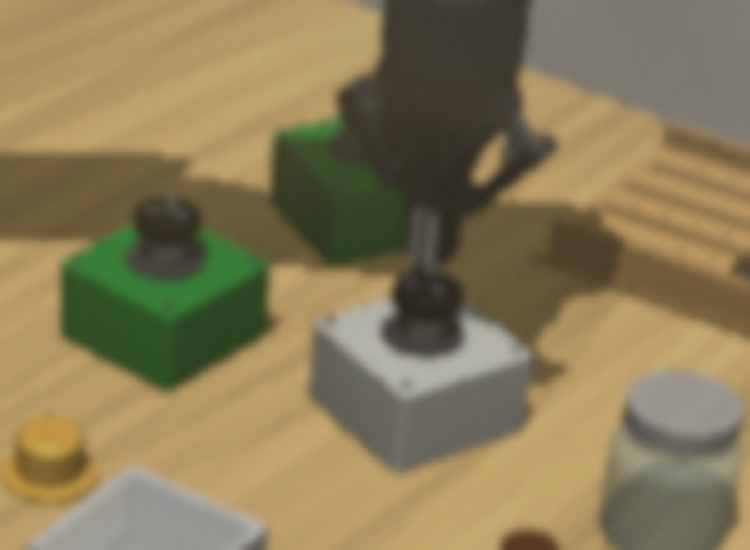

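The closed fingers stand centred on the head of the aluminium box at about (425,280) in the crop. The force is still small, so I press further.

>>> send_rows --moves '[{"dx": 0,"dy": 0,"dz": 1,"turn": 0},{"dx": 0,"dy": 0,"dz": 1,"turn": 0},{"dx": 0,"dy": 0,"dz": 0,"turn": 0}]'

```text
t: 5.12
ee_pos: [0.5362, 0.3376, 0.0786]
orientation: [-2.125, -2.314, 0.001]
ft_force: [-0.8, 0.2, -0.6]
width: 0.0
gripper_force: 0.0
```

```bash
cat > b2.py <<'E'
from h import *
st()
for n in("scene","top"):
    p,d=manip.grab_frame(n); W=cloud(n,d); W0=cloud(n,np.load(n+"0.npz")["d"])
    K,R,t=cam(n); u,v=cv2.projectPoints(np.array([[.5365,.336,.085]]),R,t,K,None)[0].ravel(); print(n,u,v)
    c=int(round(u))
    for r in range(int(v)-12,int(v)+13,2): print(r,W0[r,c].round(3),W[r,c].round(3),W[r,c+4].round(3),p[r,c])
E
python3 b2.py
```

```text
{'t': 5.1167, 'qpos': [-0.2875, 0.7249, -0.5024, 1.6508, 0.428, 0.8778, -0.8763], 'ee_pos': [0.5362, 0.3376, 0.0786], 'orientation': [-2.1249, -2.3139, 0.0005], 'ft_force': [-0.7677, 0.1759, -0.6172], 'width': 0.0, 'gripper_force': 0.0}
scene 394.492045301155 206.97558975740137
194 [0.429 0.491 0.018] [0.536 0.327 0.13 ] [0.547 0.33  0.133] [78 76 69]
196 [0.431 0.49  0.012] [0.536 0.329 0.123] [0.548 0.33  0.127] [76 75 67]
198 [0.432 0.489 0.005] [0.541 0.322 0.121] [0.547 0.332 0.12 ] [76 75 67]
200 [ 0.434  0.487 -0.   ] [0.538 0.327 0.112] [0.549 0.331 0.115] [76 74 67]
202 [0.442 0.476 0.001] [0.54  0.325 0.108] [0.548 0.333 0.107] [76 74 67]
204 [0.531 0.341 0.09 ] [0.53  0.342 0.089] [0.539 0.349 0.09 ] [62 59 51]
206 [0.534 0.336 0.087] [0.537 0.332 0.09 ] [0.545 0.341 0.09 ] [50 45 38]
208 [0.542 0.325 0.089] [0.545 0.321 0.092] [0.549 0.335 0.088] [47 43 34]
210 [0.547 0.319 0.087] [0.548 0.318 0.088] [0.551 0.332 0.083] [48 44 36]
212 [0.546 0.321 0.079] [0.548 0.319 0.081] [0.556 0.325 0.082] [43 39 29]
214 [0.545 0.324 0.072] [0.545 0.324 0.071] [0.542 0.35  0.058] [58 
[... 473 characters left out ...]
8 0.182 0.623] [53 66 71]
200 [0.545 0.334 0.091] [0.456 0.186 0.624] [0.456 0.182 0.626] [56 63 75]
202 [0.541 0.334 0.091] [0.454 0.185 0.626] [0.454 0.181 0.628] [57 69 73]
204 [0.537 0.334 0.087] [0.452 0.184 0.628] [0.392 0.08  1.005] [53 66 72]
206 [0.533 0.334 0.087] [0.45  0.183 0.632] [0.45  0.18  0.632] [51 62 71]
208 [0.529 0.334 0.089] [0.448 0.183 0.634] [0.448 0.179 0.635] [57 69 77]
210 [0.525 0.334 0.089] [0.446 0.182 0.636] [0.446 0.178 0.637] [55 66 76]
212 [0.521 0.334 0.088] [0.444 0.182 0.636] [0.444 0.178 0.64 ] [44 60 69]
214 [0.517 0.335 0.084] [0.442 0.181 0.639] [0.442 0.177 0.641] [49 62 73]
216 [0.517 0.342 0.056] [0.44  0.181 0.64 ] [0.44  0.177 0.642] [52 63 71]
```

The head is still up at 0.09 and the visible tip ends near it. I keep lowering until contact.

>>> send_rows --moves '[{"dx": 0,"dy": 0,"dz": 2,"turn": 0},{"dx": 0,"dy": 0,"dz": 2,"turn": 0},{"dx": 0,"dy": 0,"dz": 0,"turn": 0}]'

```text
t: 5.47
ee_pos: [0.5361, 0.3375, 0.0743]
orientation: [-2.125, -2.314, 0.001]
ft_force: [0.2, -0.5, -0.4]
width: 0.0004
gripper_force: 0.0
```

```bash
cat > b3.py <<'E'
from h import *
p,d=manip.grab_frame("scene"); c=p[180:230,370:430]; W=cloud("scene",d)
K,R,t=cam("scene"); s=manip.state(); print(cv2.projectPoints(np.array([s["ee_pos"],[.5362,.336,.09]]),R,t,K,None)[0])
for r in range(186,222,2): print(r,[tuple(W[r,c].round(3)) for c in (386,390,394,398,402)])
cv2.imwrite("pics/s2.png",np.clip(cv2.resize(c,(720,600),interpolation=cv2.INTER_CUBIC)[...,::-1]*1.6,0,255))
E
python3 b3.py
```

```text
[[[394.37009781 209.93730547]]

 [[394.56628274 205.39017445]]]
186 [(np.float64(0.513), np.float64(0.32), np.float64(0.148)), (np.float64(0.522), np.float64(0.326), np.float64(0.149)), (np.float64(0.535), np.float64(0.325), np.float64(0.155)), (np.float64(0.55), np.float64(0.321), np.float64(0.162)), (np.float64(0.556), np.float64(0.332), np.float64(0.16))]
188 [(np.float64(0.512), np.float64(0.323), np.float64(0.141)), (np.float64(0.524), np.float64(0.323), np.float64(0.146)), (np.float64(0.535), np.float64(0.326), np.float64(0.149)), (np.float64(0.548), np.float64(0.326), np.float64(0.154)), (np.float64(0.549), np.float64(0.344), np.float64(0.146))]
190 [(np.float64(0.418), np.float64(0.462), np.float64(0.04)), (np.float64(0.521), np.float64(0.329), np.float64(0.136)), (np.float64(0.537), np.float64(0.324), np.float64(0.144)), (np.float64(0.55), np.float64(0.323), np.float64(0.15)), (np.float64(0.558), np.float64(0.331), np.float64(0.149))]
192 [(np.float64(0.419), np.float64(0.46), np.float64(0.034)), (np.float64(0.426), np.float64(0.473), np.float64(0.032)), (np.float64(0.533), 
[... 3759 characters left out ...]
64(0.527), np.float64(0.314), np.float64(0.055)), (np.float64(0.536), np.float64(0.32), np.float64(0.056)), (np.float64(0.546), np.float64(0.325), np.float64(0.058)), (np.float64(0.558), np.float64(0.326), np.float64(0.063)), (np.float64(0.56), np.float64(0.344), np.float64(0.055))]
220 [(np.float64(0.532), np.float64(0.307), np.float64(0.054)), (np.float64(0.543), np.float64(0.311), np.float64(0.057)), (np.float64(0.553), np.float64(0.315), np.float64(0.059)), (np.float64(0.56), np.float64(0.324), np.float64(0.058)), (np.float64(0.569), np.float64(0.331), np.float64(0.059))][ WARN:0@0.682] global loadsave.cpp:1063 imwrite_ Unsupported depth image for selected encoder is fallbacked to CV_8U.
```

View pics/s2.png

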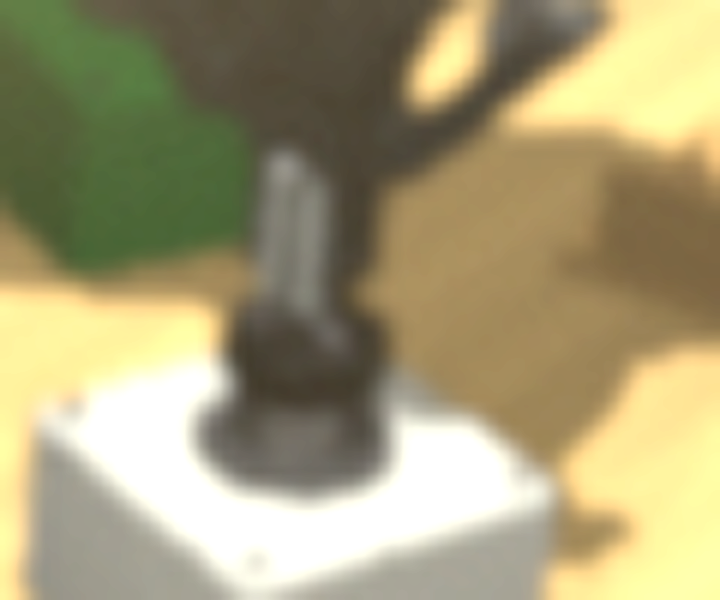

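The finger tips (about (290,310) in the crop) only just reach the head top, so the real tip lies well behind the nominal TCP. I continue down.

>>> send_rows --moves '[{"dx": 0,"dy": 0,"dz": 2,"turn": 0},{"dx": 0,"dy": 0,"dz": 2,"turn": 0},{"dx": 0,"dy": 0,"dz": 0,"turn": 0}]'

```text
t: 5.77
ee_pos: [0.5361, 0.3374, 0.0704]
orientation: [-2.125, -2.314, 0.001]
ft_force: [0.0, -0.1, -0.1]
width: 0.0
gripper_force: 0.0
```

>>> send_rows --moves '[{"dx": 0,"dy": 0,"dz": 2,"turn": 0},{"dx": 0,"dy": 0,"dz": 2,"turn": 0},{"dx": 0,"dy": 0,"dz": 0,"turn": 0}]'

```text
t: 6.02
ee_pos: [0.5364, 0.3378, 0.0668]
orientation: [2.125, 2.314, 0.0]
ft_force: [-0.1, -0.2, 4.2]
width: 0.0004
gripper_force: 2.0
```

>>> send_rows --moves '[{"dx": 0,"dy": 0,"dz": 2,"turn": 0},{"dx": 0,"dy": 0,"dz": 2,"turn": 0},{"dx": 0,"dy": 0,"dz": 1,"turn": 0},{"dx": 0,"dy": 0,"dz": 0,"turn": 0}]'

```text
t: 6.35
ee_pos: [0.5364, 0.3378, 0.0618]
orientation: [-2.125, -2.314, -0.0]
ft_force: [0.5, -0.6, 4.3]
width: -0.0
gripper_force: 1.6
```

```bash
python3 -c "
from h import *
print(manip.hold_point_z); st()
p,d=manip.grab_frame('scene');W=cloud('scene',d)
for r in range(200,216,2): print(r,[W[r,c].round(3).tolist() for c in (390,394,398)])"
```

```text
0.0187
{'t': 6.35, 'qpos': [-0.2946, 0.7473, -0.4919, 1.6568, 0.4414, 0.8499, -0.8863], 'ee_pos': [0.5364, 0.3378, 0.0618], 'orientation': [-2.1249, -2.3139, -0.0004], 'ft_force': [0.4808, -0.5737, 4.3121], 'width': -0.0, 'gripper_force': 1.6205}
200 [[0.425, 0.479, -0.0], [0.537, 0.329, 0.111], [0.548, 0.332, 0.114]]
202 [[0.432, 0.468, 0.0], [0.542, 0.323, 0.109], [0.55, 0.33, 0.109]]
204 [[0.525, 0.329, 0.093], [0.538, 0.329, 0.098], [0.549, 0.332, 0.101]]
206 [[0.446, 0.449, -0.0], [0.541, 0.327, 0.094], [0.549, 0.334, 0.094]]
208 [[0.529, 0.325, 0.083], [0.541, 0.327, 0.087], [0.544, 0.342, 0.082]]
210 [[0.531, 0.324, 0.078], [0.543, 0.325, 0.083], [0.549, 0.335, 0.081]]
212 [[0.536, 0.317, 0.077], [0.546, 0.321, 0.08], [0.553, 0.331, 0.078]]
214 [[0.536, 0.318, 0.07], [0.547, 0.321, 0.073], [0.555, 0.329, 0.073]]
```

>>> send_rows --moves '[{"dx": 0,"dy": 0,"dz": 1,"turn": 0},{"dx": 0,"dy": 0,"dz": 1,"turn": 0},{"dx": 0,"dy": 0,"dz": 0.7,"turn": 0},{"dx": 0,"dy": 0,"dz": 0,"turn": 0}]'

```text
t: 6.73
ee_pos: [0.5366, 0.3379, 0.0603]
orientation: [2.125, 2.313, 0.001]
ft_force: [-2.8, -2.6, 11.6]
width: -0.0002
gripper_force: 5.8
```

It bottomed out at 11.6 N, which gives a true tip about 20.7 mm behind the reported TCP. I lift and go to the cap.

>>> send_rows --moves '[{"dx": 0,"dy": 0,"dz": -10,"turn": 0},{"dx": 0,"dy": 0,"dz": -25,"turn": 0},{"dx": 0,"dy": 0,"dz": -25,"turn": 0},{"dx": -30,"dy": -12,"dz": 0,"turn": 0},{"dx": -38,"dy": -15,"dz": 0,"turn": 0},{"dx": -38,"dy": -15,"dz": 0,"turn": 0},{"dx": -38,"dy": -15,"dz": 0,"turn": 0},{"dx": -38,"dy": -15,"dz": 0,"turn": 0},{"dx": -38,"dy": -15,"dz": 0,"turn": 0},{"dx": -38,"dy": -15,"dz": 0,"turn": 0},{"dx": -38,"dy": -15,"dz": 0,"turn": 0},{"dx": -38,"dy": -15,"dz": 0,"turn": 0},{"dx": -16,"dy": -7,"dz": 0,"turn": 0},{"dx": 0,"dy": 0,"dz": 20,"turn": 0},{"dx": 0,"dy": 0,"dz": 20,"turn": 0},{"dx": 0,"dy": 0,"dz": 0,"turn": 0},{"dx": 0,"dy": 0,"dz": 0,"turn": 0}]' --jaw -0.4

```text
t: 8.15
ee_pos: [0.4268, -0.0226, 0.0789]
orientation: [-2.123, -2.313, 0.002]
ft_force: [-1.0, 1.1, -0.1]
width: 0.06
gripper_force: 0.0
```

```bash
cat > c.py <<'E'
from h import *
to(.4278,-.0229,.05)
p,d=manip.grab_frame('scene');W=cloud('scene',d)
q=W[(d>0)&(np.hypot(W[...,0]-.5365,W[...,1]-.337)<.035)&(W[...,2]>.065)]; print("stop head z",np.percentile(q[:,2],[50,80,97]).round(4),len(q))
q=W[(d>0)&(np.hypot(W[...,0]-.4278,W[...,1]+.0229)<.08)&(W[...,2]>.04)]; print(np.percentile(q,[0,3,50,97,100],0).round(4))
cv2.imwrite("pics/s3.png",cv2.resize(p[200:320,210:360],(750,600),interpolation=cv2.INTER_CUBIC)[...,::-1])
E
python3 c.py
```

```text
{'t': 8.15, 'qpos': [0.3795, 0.4401, -0.5112, 2.1756, 0.3708, 0.6111, -0.3133], 'ee_pos': [0.4268, -0.0226, 0.0789], 'orientation': [-2.1232, -2.3131, 0.0019], 'ft_force': [-1.0076, 1.1395, -0.1104], 'width': 0.06, 'gripper_force': 0.0}
tool x yaw 94.9 tilt [-0.002  0.    -1.   ] go mm [-0.4  1.1 28.9]
stop head z [0.0809 0.0837 0.0856] 129
[[ 0.3514 -0.0902  0.1039]
 [ 0.3718 -0.0843  0.152 ]
 [ 0.4384 -0.0508  0.4343]
 [ 0.4839  0.0119  0.5928]
 [ 0.4986  0.0337  0.6256]]
```

View pics/s3.png

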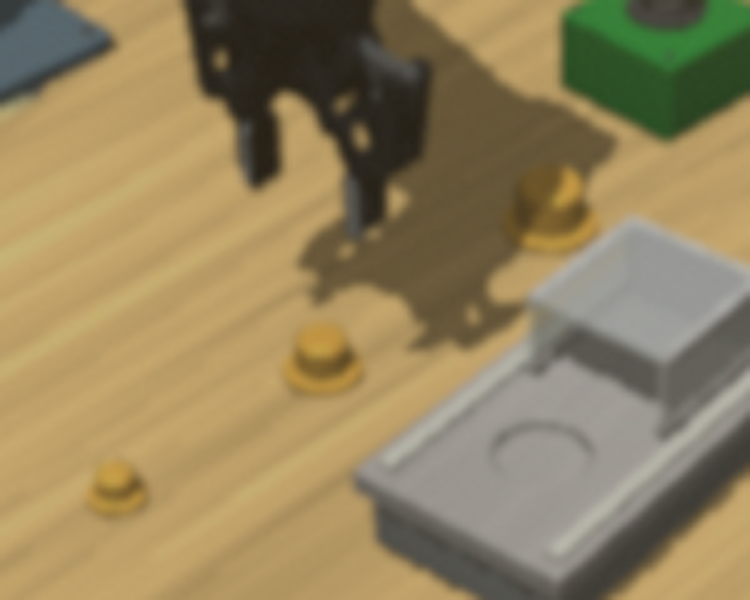

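The head stays down at about 0.0835, so it latched. The tips hang above the middle cap, at (258,185) and (360,235) in the crop. I check their sideways alignment by projection.

```bash
python3 -c "
from h import *
K,R,t=cam('scene')
e=np.array([.4268,-.0226,.0789])
for dz in(0,.02,.028,.036):
  for s in (-.033,.033): print(dz,s,cv2.projectPoints((e+[s*.996,s*.085,dz])[None],R,t,K,None)[0].ravel().round(1))
p,d=manip.grab_frame('top'); 
print(cv2.projectPoints((e+[0,0,.028])[None],*[(lambda K,R,t:(R,t,K))(*cam('top'))][0],None)[0])
cv2.imwrite('pics/t3.png',cv2.resize(p[200:320,300:450],(750,600),interpolation=cv2.INTER_CUBIC)[...,::-1])
"
```

```text
0 -0.033 [262.9 243.6]
0 0.033 [282.8 253.3]
0.02 -0.033 [262.4 237.1]
0.02 0.033 [282.5 246.7]
0.028 -0.033 [262.2 234.4]
0.028 0.033 [282.4 244. ]
0.036 -0.033 [262.1 231.7]
0.036 0.033 [282.3 241.3]
[[[380.90942698 259.17462205]]]
```

>>> send_rows --moves '[{"dx": -0.4,"dy": 1,"dz": 20,"turn": 0},{"dx": 0,"dy": 0,"dz": 20,"turn": 0},{"dx": 0,"dy": 0,"dz": 20,"turn": 0},{"dx": 0,"dy": 0,"dz": 15,"turn": 0},{"dx": 0,"dy": 0,"dz": 10,"turn": 0},{"dx": 0,"dy": 0,"dz": 5,"turn": 0},{"dx": 0,"dy": 0,"dz": 0,"turn": 0}]'

```text
t: 8.83
ee_pos: [0.4287, -0.0229, -0.0109]
orientation: [-2.124, -2.314, 0.0]
ft_force: [-0.3, 0.8, 0.4]
width: 0.0598
gripper_force: 0.0
```

>>> send_rows --moves '[{"dx": 0,"dy": 0,"dz": 0,"turn": 0},{"dx": 0,"dy": 0,"dz": 0,"turn": 0},{"dx": 0,"dy": 0,"dz": 0,"turn": 0},{"dx": 0,"dy": 0,"dz": 0,"turn": 0},{"dx": 0,"dy": 0,"dz": 0,"turn": 0},{"dx": 0,"dy": 0,"dz": 0,"turn": 0}]' --jaw 1 --newtons 30

```text
t: 9.33
ee_pos: [0.4292, -0.0232, -0.0099]
orientation: [2.124, 2.313, 0.001]
ft_force: [-1.2, -0.2, 6.5]
width: 0.026
gripper_force: 29.1
```

>>> send_rows --moves '[{"dx": 0,"dy": 0,"dz": -3,"turn": 0},{"dx": 0,"dy": 0,"dz": -10,"turn": 0},{"dx": 0,"dy": 0,"dz": -25,"turn": 0},{"dx": 0,"dy": 0,"dz": -30,"turn": 0},{"dx": 0,"dy": 0,"dz": -30,"turn": 0},{"dx": 0,"dy": 0,"dz": -20,"turn": 0},{"dx": 0,"dy": 0,"dz": 0,"turn": 0},{"dx": 0,"dy": 0,"dz": 0,"turn": 0}]'

```text
t: 10.0
ee_pos: [0.4294, -0.0236, 0.1086]
orientation: [2.124, 2.311, 0.002]
ft_force: [-0.0, -0.4, -1.0]
width: 0.0264
gripper_force: 29.8
```

```bash
cat > c2.py <<'E'
from h import *
to(.591,-.0357,.108)
p,d=manip.grab_frame('scene');W=cloud('scene',d); s=manip.state(); K,R,t=cam('scene')
for r in manip.silhouettes("scene","cap")[:3]:
    m=r["pixels"]&(d>0); q=W[m]; print(r["confidence"],r["uv"],m.sum(),np.percentile(q,[3,50,97],0).round(4))
u,v=cv2.projectPoints((s["ee_pos"]+[0,0,.02])[None],R,t,K,None)[0].ravel(); u,v=int(u),int(v); print(u,v)
hsv=cv2.cvtColor(p,cv2.COLOR_RGB2HSV)
m=(d>0)&(np.hypot(W[...,0]-s["ee_pos"][0],W[...,1]-s["ee_pos"][1])<.035)&(W[...,2]>s["ee_pos"][2]-.03)&(W[...,2]<s["ee_pos"][2]+.05)&(hsv[...,1]>110)
q=W[m];print("brass",len(q),np.percentile(q,[2,50,98],0).round(4))
cv2.imwrite("pics/s4.png",cv2.resize(p[v-40:v+40,u-50:u+50],(750,600),interpolation=cv2.INTER_CUBIC)[...,::-1])
E
python3 c2.py
```

```text
{'t': 10.0, 'qpos': [0.4246, 0.3872, -0.5579, 2.1551, 0.3266, 0.6768, -0.2727], 'ee_pos': [0.4294, -0.0236, 0.1086], 'orientation': [2.124, 2.3111, 0.0023], 'ft_force': [-0.0166, -0.4241, -1.0391], 'width': 0.0264, 'gripper_force': 29.7507}
tool x yaw 94.83 tilt [ 0.003 -0.001 -1.   ] go mm [-25.7 160.    1.1]
0.45 [267.9, 236.4] 114 [[ 0.4203 -0.0429  0.1205]
 [ 0.4354 -0.0342  0.1263]
 [ 0.45   -0.019   0.1433]]
272 232
brass 179 [[ 0.4152 -0.0443  0.1195]
 [ 0.4351 -0.0327  0.1315]
 [ 0.4569 -0.0129  0.1558]]
```

View pics/s4.png

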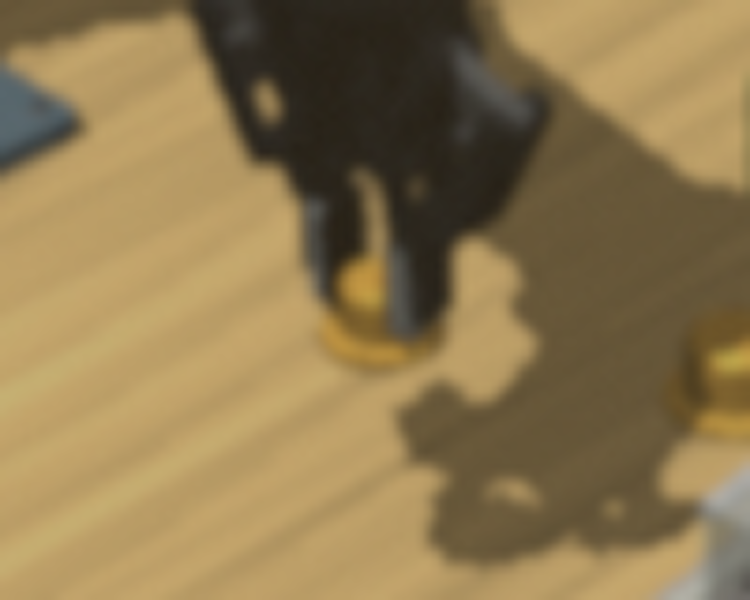

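The cap is held level with its flange just under the tips (about (380,330) in the crop), and its bottom is about 10 mm above the reported TCP. I compute the pocket rim centre from the top crop and move over it.

>>> send_rows --moves '[{"dx": -5,"dy": 30,"dz": 0,"turn": 0},{"dx": -5,"dy": 30,"dz": 0,"turn": 0},{"dx": -5,"dy": 30,"dz": 0,"turn": 0},{"dx": -5,"dy": 30,"dz": 0,"turn": 0},{"dx": -5,"dy": 30,"dz": 0,"turn": 0},{"dx": -1.3,"dy": 11.7,"dz": 10,"turn": 0},{"dx": 0,"dy": 0,"dz": 20,"turn": 0},{"dx": 0,"dy": 0,"dz": 15,"turn": 0},{"dx": 0,"dy": 0,"dz": 0,"turn": 0},{"dx": 0,"dy": 0,"dz": 0,"turn": 0}]'

```text
t: 10.93
ee_pos: [0.5902, -0.0354, 0.0604]
orientation: [-2.122, -2.312, 0.004]
ft_force: [-0.1, -0.7, -0.3]
width: 0.0261
gripper_force: 29.8
```

```bash
cat > d.py <<'E'
from h import *
def unp(n,u,v,z):
    K,R,t=cam(n); r=R.T@np.linalg.inv(K)@[u,v,1]; o=-R.T@t; return (o+r*(z-o[2])/r[2]).round(4)
print(unp("top",383.8,183.0,.05))
to(.5928,-.0361,.0345)
p,d=manip.grab_frame('scene')
print("scene ring (crop3)",unp("scene",210+543/5-.4,200+458/5-.4,.0475))
cv2.imwrite("pics/s5.png",cv2.resize(p[220:320,260:385],(750,600),interpolation=cv2.INTER_CUBIC)[...,::-1])
E
python3 d.py
```

```text
[ 0.5899 -0.0362  0.05  ]
{'t': 10.9333, 'qpos': [0.3241, 0.6875, -0.4689, 1.7718, 0.4164, 0.7867, -0.2674], 'ee_pos': [0.5902, -0.0354, 0.0604], 'orientation': [-2.122, -2.312, 0.0043], 'ft_force': [-0.092, -0.6627, -0.253], 'width': 0.0261, 'gripper_force': 29.7871}
tool x yaw 94.91 tilt [-0.004  0.    -1.   ] go mm [-1.   2.6 25.8]
scene ring (crop3) [ 0.5946 -0.0379  0.0475]
```

View pics/s5.png

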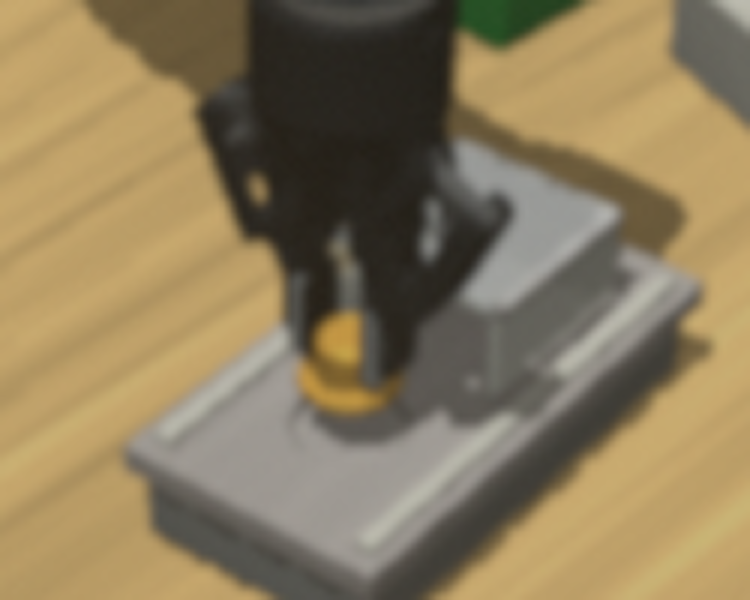

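>>> send_rows --moves '[{"dx": -1,"dy": 2.2,"dz": 5,"turn": 0},{"dx": 0,"dy": 0,"dz": 6,"turn": 0},{"dx": 0,"dy": 0,"dz": 3,"turn": 0},{"dx": 0,"dy": 0,"dz": 2,"turn": 0},{"dx": 0,"dy": 0,"dz": 2,"turn": 0},{"dx": 0,"dy": 0,"dz": 1,"turn": 0},{"dx": 0,"dy": 0,"dz": 0,"turn": 0}]'

```text
t: 11.57
ee_pos: [0.5941, -0.0364, 0.043]
orientation: [-2.125, -2.314, 0.0]
ft_force: [0.2, -0.2, -0.7]
width: 0.0259
gripper_force: 29.8
```

>>> send_rows --moves '[{"dx": 0,"dy": -1.4,"dz": 0,"turn": 0},{"dx": 0,"dy": 0,"dz": 2,"turn": 0},{"dx": 0,"dy": 0,"dz": 1,"turn": 0},{"dx": 0,"dy": 0,"dz": 1,"turn": 0},{"dx": 0,"dy": 0,"dz": 0,"turn": 0}]'

```text
t: 11.98
ee_pos: [0.5927, -0.0366, 0.039]
orientation: [-2.125, -2.314, 0.0]
ft_force: [-0.0, -0.1, -0.6]
width: 0.0265
gripper_force: 29.8
```

>>> send_rows --moves '[{"dx": 0,"dy": 0,"dz": 1,"turn": 0},{"dx": 0,"dy": 0,"dz": 1,"turn": 0},{"dx": 0,"dy": 0,"dz": 0,"turn": 0}]'

```text
t: 12.23
ee_pos: [0.5927, -0.0366, 0.037]
orientation: [-2.125, -2.314, 0.0]
ft_force: [-1.0, -0.9, -1.4]
width: 0.026
gripper_force: 29.8
```

>>> send_rows --moves '[{"dx": 0,"dy": 0,"dz": 1,"turn": 0},{"dx": 0,"dy": 0,"dz": 1,"turn": 0},{"dx": 0,"dy": 0,"dz": 0,"turn": 0}]'

```text
t: 12.48
ee_pos: [0.5929, -0.0366, 0.0353]
orientation: [2.125, 2.314, 0.0]
ft_force: [-0.3, -0.5, 0.0]
width: 0.026
gripper_force: 29.9
```

>>> send_rows --moves '[{"dx": 0,"dy": 0,"dz": 1,"turn": 0},{"dx": 0,"dy": 0,"dz": 0,"turn": 0}]'

```text
t: 12.65
ee_pos: [0.593, -0.0366, 0.0352]
orientation: [2.125, 2.314, -0.001]
ft_force: [-4.8, -0.3, 10.2]
width: 0.0263
gripper_force: 30.8
```

Contact came at the pocket-floor depth, so the cap is in. I release it and rise.

>>> send_rows --moves '[{"dx": 0,"dy": 0,"dz": -1,"turn": 0},{"dx": 0,"dy": 0,"dz": 0,"turn": 0},{"dx": 0,"dy": 0,"dz": 0,"turn": 0},{"dx": 0,"dy": 0,"dz": 0,"turn": 0},{"dx": 0,"dy": 0,"dz": -10,"turn": 0},{"dx": 0,"dy": 0,"dz": -25,"turn": 0},{"dx": 0,"dy": 0,"dz": -35,"turn": 0},{"dx": 0,"dy": 0,"dz": -35,"turn": 0}]' --jaw -0.1

```text
t: 13.32
ee_pos: [0.592, -0.0364, 0.1413]
orientation: [-2.123, -2.313, 0.001]
ft_force: [0.9, -0.6, 0.1]
width: 0.047
gripper_force: 0.0
```

```bash
cat > e.py <<'E'
from h import *
st()
for n in("scene","top"):
    p,d=manip.grab_frame(n); W=cloud(n,d)
    q=W[(d>0)&(np.hypot(W[...,0]-.5925,W[...,1]+.036)<.03)&(W[...,2]>.062)&(W[...,2]<.08)]
    if len(q): print(n,"boss top",len(q),np.median(q,0).round(4),cv2.minEnclosingCircle(q[:,:2].astype(np.float32)))
    if n=="scene": cv2.imwrite("pics/s6.png",cv2.resize(p[220:320,260:385],(750,600),interpolation=cv2.INTER_CUBIC)[...,::-1])
E
python3 e.py
```

```text
{'t': 13.3167, 'qpos': [0.3648, 0.5804, -0.5215, 1.727, 0.3473, 0.9292, -0.2114], 'ee_pos': [0.592, -0.0364, 0.1413], 'orientation': [-2.1234, -2.3131, 0.0014], 'ft_force': [0.8825, -0.5631, 0.1377], 'width': 0.047, 'gripper_force': 0.0}
scene boss top 88 [ 0.5963 -0.0399  0.0674] ((0.5939005613327026, -0.03791379928588867), 0.015695199370384216)
top boss top 118 [ 0.592  -0.0343  0.0678] ((0.5926421880722046, -0.03577197343111038), 0.013763558119535446)
```

View pics/s6.png

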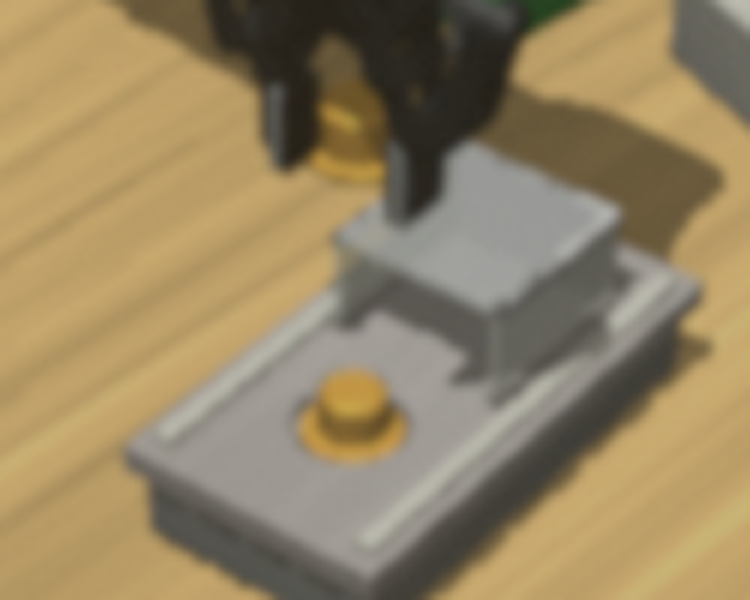

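The cap sits in the pocket (about (353,420) in the crop) with its boss top at 0.068. Next I go round behind the hood.

>>> send_rows --moves '[{"dx": 33,"dy": 0,"dz": 0,"turn": 0},{"dx": 33,"dy": 0,"dz": 0,"turn": 0},{"dx": 33,"dy": 0,"dz": 0,"turn": 0},{"dx": 33,"dy": 0,"dz": 0,"turn": 0},{"dx": 33,"dy": 0,"dz": 0,"turn": 0},{"dx": 0,"dy": 0,"dz": 10,"turn": 0},{"dx": 0,"dy": 0,"dz": 25,"turn": 0},{"dx": 0,"dy": 0,"dz": 30,"turn": 0},{"dx": 0,"dy": 0,"dz": 25,"turn": 0},{"dx": 0,"dy": 0,"dz": 0,"turn": 0},{"dx": 0,"dy": 0,"dz": 0,"turn": 0}]' --jaw 1

```text
t: 14.33
ee_pos: [0.5778, 0.1275, 0.0495]
orientation: [-2.124, -2.313, 0.004]
ft_force: [0.5, 0.5, -0.0]
width: -0.0003
gripper_force: 0.0
```

>>> send_rows --moves '[{"dx": -9,"dy": 0,"dz": 0,"turn": 0},{"dx": -9,"dy": 0,"dz": 0,"turn": 0},{"dx": -9,"dy": 0,"dz": 0,"turn": 0},{"dx": -8,"dy": 0,"dz": 0,"turn": 0},{"dx": -8,"dy": 0,"dz": 0,"turn": 0},{"dx": -8,"dy": 0,"dz": 0,"turn": 0}]'

```text
t: 14.83
ee_pos: [0.584, 0.0764, 0.0509]
orientation: [2.125, 2.313, 0.003]
ft_force: [0.6, 2.6, 0.8]
width: 0.0002
gripper_force: 0.9
```

>>> send_rows --moves '[{"dx": -8,"dy": 0,"dz": 0,"turn": 0},{"dx": -8,"dy": 0,"dz": 0,"turn": 0},{"dx": -8,"dy": 0,"dz": 0,"turn": 0},{"dx": -8,"dy": 0,"dz": 0,"turn": 0},{"dx": -8,"dy": 0,"dz": 0,"turn": 0},{"dx": -8,"dy": 0,"dz": 0,"turn": 0},{"dx": 0,"dy": 0,"dz": 0,"turn": 0}]'

```text
t: 15.42
ee_pos: [0.5872, 0.0262, 0.0499]
orientation: [2.128, 2.31, -0.003]
ft_force: [-0.3, -0.5, -0.6]
width: -0.0
gripper_force: 0.0
```

>>> send_rows --moves '[{"dx": -3,"dy": 0,"dz": 0,"turn": 0},{"dx": -2,"dy": 0,"dz": 0,"turn": 0},{"dx": -2,"dy": 0,"dz": 0,"turn": 0},{"dx": 0,"dy": 0,"dz": 0,"turn": 0}]'

```text
t: 15.75
ee_pos: [0.5873, 0.022, 0.0499]
orientation: [-2.124, -2.314, 0.001]
ft_force: [-0.5, 0.4, -0.7]
width: 0.0002
gripper_force: 0.1
```

>>> send_rows --moves '[{"dx": -2,"dy": 0,"dz": 0,"turn": 0},{"dx": -2,"dy": 0,"dz": 0,"turn": 0},{"dx": -1.5,"dy": 0,"dz": 0,"turn": 0},{"dx": 0,"dy": 0,"dz": 0,"turn": 0}]'

```text
t: 16.08
ee_pos: [0.5878, 0.0179, 0.05]
orientation: [-2.123, -2.313, -0.001]
ft_force: [-1.5, 5.0, -2.5]
width: -0.0
gripper_force: 2.2
```

>>> send_rows --moves '[{"dx": -1.5,"dy": 0,"dz": 0,"turn": 0},{"dx": -1,"dy": 0,"dz": 0,"turn": 0},{"dx": 0,"dy": 0,"dz": 0,"turn": 0}]'

```text
t: 16.33
ee_pos: [0.5878, 0.0179, 0.05]
orientation: [-2.12, -2.314, -0.004]
ft_force: [-1.8, 8.6, -1.4]
width: -0.0004
gripper_force: 4.7
```

>>> send_rows --moves '[{"dx": -2,"dy": 0,"dz": 0,"turn": 0},{"dx": -1,"dy": 0,"dz": 0,"turn": 0},{"dx": 0,"dy": 0,"dz": 0,"turn": 0}]'

```text
t: 16.58
ee_pos: [0.5878, 0.0179, 0.0501]
orientation: [-2.116, -2.314, -0.008]
ft_force: [-3.1, 14.6, -2.4]
width: -0.0001
gripper_force: 7.5
```

>>> send_rows --moves '[{"dx": 6,"dy": 0,"dz": 0,"turn": 0},{"dx": 15,"dy": 0,"dz": 0,"turn": 0},{"dx": 20,"dy": 0,"dz": -20,"turn": 0},{"dx": 20,"dy": 0,"dz": -30,"turn": 0},{"dx": 30,"dy": 0,"dz": -20,"turn": 0},{"dx": 30,"dy": 0,"dz": 0,"turn": 0},{"dx": 0,"dy": 0,"dz": 0,"turn": 0}]' --jaw -0.5

```text
t: 17.17
ee_pos: [0.5789, 0.1396, 0.1227]
orientation: [-2.116, -2.322, -0.01]
ft_force: [0.6, 1.3, 0.1]
width: 0.0637
gripper_force: 0.0
```

```bash
cat > f.py <<'E'
from h import *
p,d=manip.grab_frame("top"); W=cloud("top",d)
q=W[(d>0)&(np.hypot(W[...,0]-.59,W[...,1]+.035)<.09)&(W[...,2]>.09)&(W[...,2]<.105)]
b=cv2.minAreaRect(q[:,:2].astype(np.float32)); print("roof",b,len(q))
q=W[(d>0)&(np.hypot(W[...,0]-.5365,W[...,1]-.337)<.035)&(W[...,2]>.07)&(W[...,2]<.1)]
print("head",len(q),np.median(q,0).round(4) if len(q) else 0)
to(.5372,.337,.09)
E
python3 f.py
```

```text
roof ((0.6197385787963867, -0.06243899464607239), (0.06843482702970505, 0.034758590161800385), 48.94581985473633) 325
head 300 [0.5359 0.3352 0.0819]
{'t': 17.2167, 'qpos': [0.082, 0.6106, -0.5344, 1.7399, 0.3832, 0.8936, -0.5257], 'ee_pos': [0.5788, 0.1356, 0.1215], 'orientation': [2.1183, 2.319, 0.0046], 'ft_force': [0.1219, -0.5928, -0.9712], 'width': 0.0641, 'gripper_force': 0.0}
tool x yaw 95.18 tilt [ 0.003  0.002 -1.   ] go mm [204.3 -23.3  31.7]
```

The hood would not move under 15 N, so it is against its end stop. Now I go to the stop head with the gripper open.

>>> send_rows --moves '[{"dx": 35,"dy": -4,"dz": 0,"turn": 0},{"dx": 35,"dy": -4,"dz": 0,"turn": 0},{"dx": 35,"dy": -4,"dz": 0,"turn": 0},{"dx": 35,"dy": -4,"dz": 0,"turn": 0},{"dx": 35,"dy": -4,"dz": 0,"turn": 0},{"dx": 28,"dy": -3.7,"dz": 0,"turn": 0},{"dx": 0,"dy": 0,"dz": 10,"turn": 0},{"dx": 0,"dy": 0,"dz": 10,"turn": 0},{"dx": 0,"dy": 0,"dz": 0,"turn": 0},{"dx": 0,"dy": 0,"dz": 0,"turn": 0}]'

```text
t: 18.05
ee_pos: [0.5383, 0.3288, 0.0988]
orientation: [2.127, 2.31, -0.005]
ft_force: [-0.0, -0.2, 0.7]
width: 0.0635
gripper_force: 0.0
```

```bash
cat > g.py <<'E'
from h import *
to(.538,.336,.045)
p,d=manip.grab_frame("scene"); W=cloud("scene",d)
q=W[(d>0)&(np.hypot(W[...,0]-.59,W[...,1]+.035)<.09)&(W[...,2]>.09)&(W[...,2]<.105)]
print("roof",cv2.minAreaRect(q[:,:2].astype(np.float32)),len(q))
big=np.zeros((600,800,3),np.uint8); big[:,:400]=cv2.resize(p[170:245,370:420],(400,600),interpolation=cv2.INTER_CUBIC); big[:400,400:]=cv2.resize(p[220:320,265:365],(400,400),interpolation=cv2.INTER_CUBIC)
cv2.imwrite("pics/s7.png",big[...,::-1])
E
python3 g.py
```

```text
{'t': 18.05, 'qpos': [-0.2627, 0.6974, -0.5198, 1.647, 0.4173, 0.9129, -0.8596], 'ee_pos': [0.5383, 0.3288, 0.0988], 'orientation': [2.1274, 2.3098, -0.0051], 'ft_force': [-0.036, -0.2439, 0.6592], 'width': 0.0635, 'gripper_force': 0.0}
tool x yaw 94.71 tilt [-0.001 -0.003 -1.   ] go mm [ 7.4  0.4 53.8]
roof ((0.5922056436538696, -0.03619775176048279), (0.08626452088356018, 0.0872529149055481), 4.234004497528076) 915
```

View pics/s7.png

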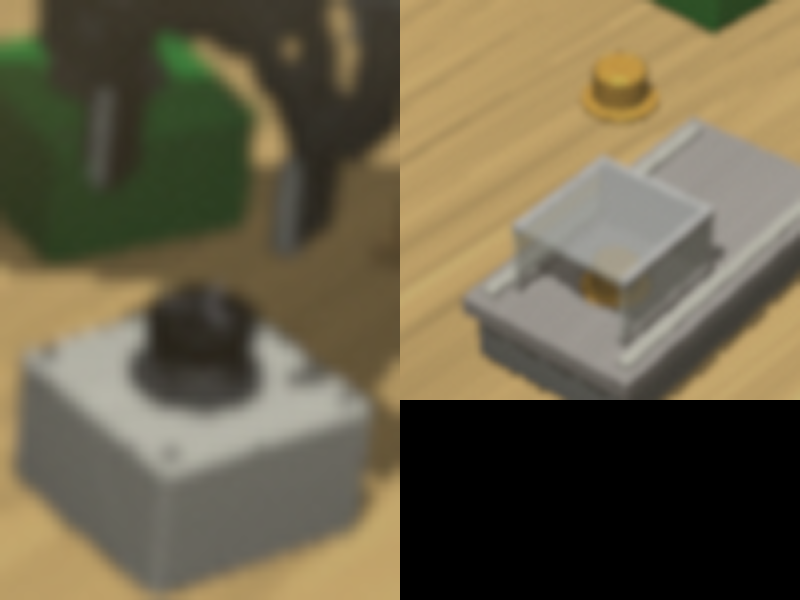

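The hood is centred over the pocket with the cap inside (right crop, about (605,290)). The open fingers hang over the latched head (left crop, (205,320)).

>>> send_rows --moves '[{"dx": 5.5,"dy": 0,"dz": 0,"turn": 0},{"dx": 0,"dy": 0,"dz": 10,"turn": 0},{"dx": 0,"dy": 0,"dz": 0,"turn": 0},{"dx": 0,"dy": 0,"dz": 0,"turn": 0}]'

```text
t: 18.43
ee_pos: [0.5368, 0.3371, 0.0895]
orientation: [-2.125, -2.314, 0.002]
ft_force: [-0.2, 0.3, -0.8]
width: 0.0641
gripper_force: 0.0
```

>>> send_rows --moves '[{"dx": -0.6,"dy": 0.8,"dz": 10,"turn": 0},{"dx": 0,"dy": 0,"dz": 12,"turn": 0},{"dx": 0,"dy": 0,"dz": 12,"turn": 0},{"dx": 0,"dy": 0,"dz": 8,"turn": 0},{"dx": 0,"dy": 0,"dz": 3,"turn": 0},{"dx": 0,"dy": 0,"dz": 0,"turn": 0}]'

```text
t: 18.93
ee_pos: [0.5371, 0.3365, 0.0437]
orientation: [-2.124, -2.314, 0.004]
ft_force: [0.2, 0.2, 0.2]
width: 0.0639
gripper_force: 0.0
```

>>> send_rows --moves '[{"dx": 0,"dy": 0,"dz": 0,"turn": 0},{"dx": 0,"dy": 0,"dz": 0,"turn": 0},{"dx": 0,"dy": 0,"dz": 0,"turn": 0},{"dx": 0,"dy": 0,"dz": 0,"turn": 0},{"dx": 0,"dy": 0,"dz": 0,"turn": 0}]' --jaw 1 --newtons 30

```text
t: 19.35
ee_pos: [0.5372, 0.3373, 0.0456]
orientation: [-2.124, -2.314, 0.001]
ft_force: [-4.7, -0.9, 3.0]
width: 0.0375
gripper_force: 29.7
```

>>> send_rows --moves '[{"dx": 0,"dy": 0,"dz": 0,"turn": 5},{"dx": 0,"dy": 0,"dz": 0,"turn": 6},{"dx": 0,"dy": 0,"dz": 0,"turn": 6},{"dx": 0,"dy": 0,"dz": 0,"turn": 6},{"dx": 0,"dy": 0,"dz": 0,"turn": 6},{"dx": 0,"dy": 0,"dz": 0,"turn": 6},{"dx": 0,"dy": 0,"dz": 0,"turn": 6},{"dx": 0,"dy": 0,"dz": 0,"turn": 6},{"dx": 0,"dy": 0,"dz": 0,"turn": 4},{"dx": 0,"dy": 0,"dz": 0,"turn": 0},{"dx": 0,"dy": 0,"dz": 0,"turn": 0}]'

```text
t: 20.27
ee_pos: [0.5369, 0.3372, 0.0453]
orientation: [2.913, 1.177, -0.002]
ft_force: [-4.8, -0.5, 3.1]
width: 0.0378
gripper_force: 29.9
```

>>> send_rows --moves '[{"dx": 0,"dy": 0,"dz": 0,"turn": 0},{"dx": 0,"dy": 0,"dz": 0,"turn": 0},{"dx": 0,"dy": 0,"dz": 0,"turn": 0},{"dx": 0,"dy": 0,"dz": 0,"turn": 0},{"dx": 0,"dy": 0,"dz": 0,"turn": 0},{"dx": 0,"dy": 0,"dz": -20,"turn": 0},{"dx": 0,"dy": 0,"dz": -30,"turn": 0},{"dx": 0,"dy": 0,"dz": -35,"turn": 0},{"dx": 0,"dy": 0,"dz": -35,"turn": 0},{"dx": 0,"dy": 0,"dz": -25,"turn": 0},{"dx": -30,"dy": 0,"dz": 0,"turn": 0},{"dx": -30,"dy": 0,"dz": 0,"turn": 0},{"dx": -30,"dy": 0,"dz": 0,"turn": 0},{"dx": -30,"dy": 0,"dz": 0,"turn": 0},{"dx": 0,"dy": 0,"dz": 0,"turn": 0},{"dx": 0,"dy": 0,"dz": 0,"turn": 0}]' --jaw -0.5

```text
t: 21.6
ee_pos: [0.4512, 0.2527, 0.1905]
orientation: [2.914, 1.172, 0.0]
ft_force: [0.7, 0.4, 0.4]
width: 0.0638
gripper_force: 0.0
```

```bash
cat > k.py <<'E'
from h import *
st()
for n in("scene","top"):
    p,d=manip.grab_frame(n); W=cloud(n,d); W0=cloud(n,np.load(n+"0.npz")["d"])
    for nm,A in(("t0",W0),("now",W)):
        f=lambda x,y,r,lo,hi:(lambda q:(len(q),np.median(q,0).round(4).tolist() if len(q) else 0,np.percentile(q[:,2],90).round(4) if len(q) else 0))(A[(np.hypot(A[...,0]-x,A[...,1]-y)<r)&(A[...,2]>lo)&(A[...,2]<hi)])
        print(n,nm,"head",f(.537,.336,.018,.076,.11),"roof",f(.592,-.036,.05,.09,.105),"large",f(.426,.15,.03,.024,.036),"small",f(.426,-.157,.02,.014,.024))
E
python3 k.py
```

```text
{'t': 21.6, 'qpos': [-0.3147, 0.36, -0.3487, 1.8915, 0.1535, 0.9157, -1.5425], 'ee_pos': [0.4512, 0.2527, 0.1905], 'orientation': [2.9138, 1.1721, 0.0004], 'ft_force': [0.6805, 0.4373, 0.3721], 'width': 0.0638, 'gripper_force': 0.0}
scene t0 head (77, [0.5391, 0.3314, 0.0886], np.float64(0.0905)) roof (64, [0.5896, 0.0068, 0.0976], np.float64(0.0995)) large (99, [0.4302, 0.1475, 0.0291], np.float64(0.0317)) small (35, [0.4284, -0.159, 0.0164], np.float64(0.019))
scene now head (76, [0.5401, 0.3326, 0.0882], np.float64(0.0901)) roof (840, [0.5942, -0.0373, 0.0976], np.float64(0.0995)) large (96, [0.4289, 0.1465, 0.0293], np.float64(0.0327)) small (33, [0.428, -0.1595, 0.0171], np.float64(0.0185))
top t0 head (236, [0.537, 0.3356, 0.0885], np.float64(0.0907)) roof (91, [0.5883, 0.0074, 0.0974], np.float64(0.0996)) large (236, [0.4247, 0.1511, 0.029], np.float64(0.0313)) small (63, [0.4251, -0.1568, 0.0166], np.float64(0.0187))
top now head (25, [0.5473, 0.3245, 0.0878], np.float64(0.0903)) roof (1618, [0.5907, -0.0351, 0.0975], np.float64(0.0996)) large (238, [0.4246, 0.1512, 0.0291], np.float64(0.0317)) small (62, [0.425, -0.1565, 0.0174], np.float64(0.0192))
```

```bash
python3 -c "
from rig import manip
print(manip.job_done())"
```

```text
the job is handed in; nothing more can be done
None
```

I handed the job in at about 22 s: the stop was pressed and latched, the middle cap set in the pocket, the hood pushed fully home, and the stop head then turned clockwise, let go and seen back up. The other two caps have not moved.

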